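# Locate a front bezel on the three-point fixture

## Task

Load the black front bezel into the blue locating fixture: pick it up and lay it on the base plate, same side up, with its wide bar at the end-stop end, and push it until its long edge touches both dowels and its wide end touches the end stop. Then swing the red keeper arm round over the bezel until it is fully home, leaving the bezel tight against all three points. Do not disturb the multimeter, tape or bottle.

Things in the scene. Friction and masses are not known exactly. Their poses are not given: they have to be found in the camera images.
- bezel_mid (a point): Loose black plastic bezel flat on the worktop: a frame 150 x 96 x 12 mm, about 0.1 kg. Point at the centre of its outer rectangle, half-way up. x along its length, z up. Outside x -75 to +75, y -48 to +48 mm; window x -59 to +35, y -39 to +35 mm: so the bars are 40 mm wide at the +x end, 16 at the -x end, 13 on the +y side, 9 on the -y side.
- bezel_wide (a point): Centre of the bezel's wide bar (40 mm wide along bezel x, 87 mm long along bezel y), half-way up, 55 mm along +x from bezel_mid; same axes as bezel_mid. Good to grasp from above, closing along bezel x. Between bezel and fixture stands a fixed open test jig (world x 0.47 to 0.70, y -0.10 to 0.12, up to 0.22 m high): carry over or round its front. A vice stands left of the bezel (y above 0.31).
- seat (a point): Where bezel_mid lies, with the same axes, when the bezel is fully seated in the fixture: on the plate's top, its +y long edge touching both dowels and its +x (wide) end touching the end stop. 22 mm above the worktop, 6 mm above the plate's top.
- fixture: Fixture, fixed to the worktop: blue plate, flat top 16 mm above the worktop; x, y here as from seat. Plate x -90 to +100, y -98 to +70 mm. Two steel dowels, 12 mm diameter, 24 mm high above the plate, at x -45 and +45, y +54. End stop: brass block 18 x 14 mm, 26 mm high, at x +84, y +22, its face at x +75. Origin on the worktop under seat, same axes.
- keeper_pivot (a point): Pivot axis of the keeper (vertical), at x = -25, y = -78 mm from seat; this point is at the underside of the keeper arm, 31.5 mm above the worktop, 3.5 mm above the top of a bezel on the plate. Axes as seat. A 6 mm stop pin, 22 mm high above the plate, stands at x = -12.5, y = -65 mm from seat.
- keeper_knob (a point): Black round knob on the red keeper arm, 42 mm from the pivot axis; 16 mm in diameter, its top 13 mm above and the arm's top face 13 mm below this point. The arm is 18 mm wide, 6 mm thick, and reaches 59 mm from the pivot. It can be pinched from above or pushed.
- keeper (a joint): Angle of the keeper arm, rad: 0 = fully home against its end of travel, arm along seat +y over the bezel's -y bar; grows counter-clockwise from above to 2.3; at 1.57 the arm points along seat -x, clear of the bezel. It starts open between 1.5 and 2.1. Light friction (about 1 N at the knob); it stays where it is left.
- meter: Bystander: handheld multimeter 144 x 80 x 42 mm lying behind the fixture; origin at the centre of its underside.
- black_tape: Bystander: black tape roll, 62 mm across, 19 mm high, lying behind the fixture; origin at the centre of its underside.
- bottle: Bystander: white squeeze bottle with a red nozzle, 47 mm in diameter, 134 mm high, standing at the back left; origin at the centre of its underside.
- bezel: The same loose bezel; origin at the centre of its underside, axes as bezel_mid.

How it is judged:
By the outcome, as a careful person would: the job done as asked, in the order asked, and still so for the second after the job is handed in, with the robot touching nothing.
It also fails if it takes over 72 s, if anything falls off the work surface, if the arm or the gripper's body presses on something with over 40 N, if the wrist force passes 120 N, or if a joint passes its speed limit or range.

## Robot

A 6-joint arm with a two-finger parallel gripper is mounted at the origin on a cart in front of the work surface, level with it; the furniture and walls round the work are solid. World frame = base frame: x ahead of the robot, y to its left, z up, the work surface at z = 0. Lengths are in m, angles in degrees, forces in N, time in s.
With the tool pointing down it reaches from about 0.35 to 0.8 m from the base axis. Payload 7.3 kg.
Tool frame: the origin (TCP) lies midway between the tips of the shut fingers; the grasp point (between the pads) lies 19 mm behind it (arm.grip_depth is the distance from the TCP to the grasp point, in m); z points along the fingers, y is the line along which they close (so a half turn about z gives the same grasp; the last joint's range is limited). The gripper opens to 85 mm and grips with 20 to 120 N. Pads are 22 mm wide; open, the fingers measure 114 mm over their backs; the gripper's body (76 mm by 85 mm) begins 54 mm behind the grasp point. The pads swing forward as they close: fully open they stand 13 mm farther back than shut.
Start: joints at [-81.933, 19.595, 87.324, -0, 73.075, -8.365], TCP at [0.149, -0.504, 0.202] pointing down, gripper open.
Joint ranges: [-145.02, 145.02], [-44.19, 115.74], [2.07, 154.8], [-57.11, 237.11], [16.16, 152.29], [-177.93, 177.93]. Speed limits (degrees/s): [147.25, 147.25, 180, 180, 180, 180].

## Interface

Orientations are given as a 3x3 rotation matrix whose columns are the frame's x, y, z axes.
In Python, from bench import arm gives the robot as it stands. The module is installed in compiled form; this text tells all that it offers. Calls block until the motion is done:
- arm.move_to(position, orientation): joint-space move of the TCP to a pose.
- arm.line_to(position, frame=None, v=0.15): straight line of the TCP; frame=None keeps the orientation; v is the mean speed in m/s.
- arm.set_joints(angles): joint-space move.
- arm.command_gripper(opening, squeeze=None): finger opening in m; squeeze is the grip in N (None keeps the last); returns when the fingers have stopped.
- arm.pause(seconds).
- arm.solve_ik(position, orientation): joint angles nearest the present ones, or None.
- arm.state(): the state.
- arm.camera(name): name is "side" or "top" or "wrist"; returns a dict with "frame" (420x560x3 uint8, red, green, blue), "camera_matrix" (3x3 intrinsics, pixels), "extrinsics" (4x4, takes a point from camera to world coordinates); the wrist camera has in their place "T_tool_cam" (4x4, takes a point from camera to tool coordinates, whose origin is the TCP and whose axes are the flange's). Camera axes: x right, y down, z forward; pixel columns grow to the right and rows downward; lengths in m; the calibration is good to about 2 mm. The wrist camera is an equidistant fisheye: a pixel r from the principal point sees the ray r / f radians off the axis. A picture is of the moment at which its call begins: read the wrist's pose just before it. There is no depth.
A pose or a line that the arm cannot do raises arm.MotionError and nothing moves.
- arm.hand_in(): hands the job in; it is judged then, once.
Trained networks look in the newest picture that a camera, given by its name, has taken for a name from the list of things; names that differ only in an ending like _2 or _b are one class to them, and where a whole thing is asked for, a point or a joint stands for the part that bears it (a point fixed in the world has none). Each returns a list of dicts, best first, with "p" (0 to 1); they miss things now and then, are a little off and sometimes report something else, mostly with a low value. They report only what shows in the picture. A call takes as long as a camera call.
- arm.find_in(camera, name): "bbox" ([left, top, right, bottom] as shares, 0 to 1, of the picture: columns of its width, rows of its height, round what is visible of it).
- arm.outline_of(camera, name): "region" (420x560 bool, what is visible of it) and "bbox" ([left, top, right, bottom] as shares, 0 to 1, of the picture: columns of its width, rows of its height, round what is visible of it).
- arm.pinpoint(camera, name): "point" ([column, row] as shares, 0 to 1, of the picture: columns of its width, rows of its height: a listed point, or the origin of a listed thing).
The state is a dict: "time": time; "joint_positions": joint angles; "qd": joint speeds; "joint_torque": joint torques, N m; "position": TCP position; "eef_rot": TCP orientation; "contact_force": force on the tool from outside, world axes, zero at the start; "torque": the same for the moment, N m; "gripper_width": finger opening in m; "finger_force": force on a finger pad.
Only numpy, scipy, OpenCV 4.12 (cv2) and the standard library are available. Lean on these libraries where they do the work, as an engineer would, in place of code of your own. Each camera call takes 0.05 s, during which the arm holds its last target. There are 200 camera calls.

## Working session

There is one attempt and no reset: what is moved stays moved. The work goes in short steps, each a Python script; the robot and the scene stay as the last script left them, time stands still between calls to the robot, and variables do not carry over. Pictures are saved under pics/ and viewed, at most 10 in all, crops included, and the job is handed in when it is done.

```bash
mkdir -p pics; cat > h.py <<'E'
import numpy as np, cv2
from bench import arm
def ray(c,uv):
    K=np.array(c["camera_matrix"]);T=np.array(c["extrinsics"])
    d=T[:3,:3]@np.linalg.solve(K,[uv[0],uv[1],1.]);return T[:3,3],d
def onz(c,uv,z):
    o,d=ray(c,uv);return o+d*(z-o[2])/d[2]
def proj(c,p):
    K=np.array(c["camera_matrix"]);T=np.array(c["extrinsics"])
    q=K@(T[:3,:3].T@(np.array(p)-T[:3,3]));return q[:2]/q[2]
E
python3 - <<'E'
from h import *
np.set_printoptions(precision=4,suppress=True)
Z=dict(bezel_mid=.006,bezel_wide=.006,seat=.022,keeper_pivot=.0315,keeper_knob=.0505,fixture=0,meter=0,black_tape=0,bottle=0)
for n in("top","side"):
    c=arm.camera(n);cv2.imwrite(f"pics/{n}0.png",c["frame"][:,:,::-1])
    print(n,np.array(c["extrinsics"])[:3,3],c["camera_matrix"][0][0])
    for k,z in Z.items():
        for r in arm.pinpoint(n,k)[:2]:
            uv=np.array(r["point"])*[560,420];print(k,round(r["p"],2),uv,onz(c,uv,z))
print(arm.state()["time"])
E
```

```text
top [ 0.5517 -0.0856  1.1819] 458.62169533410804
bezel_mid 0.9 [177.8   247.212] [0.5239 0.2153 0.006 ]
bezel_wide 0.79 [175.    226.884] [0.5763 0.2227 0.006 ]
bezel_wide 0.2 [179.928 247.8  ] [0.5224 0.2098 0.006 ]
seat 0.96 [354.984 246.204] [ 0.5228 -0.2367  0.022 ]
keeper_pivot 0.81 [382.984 253.806] [ 0.5036 -0.3045  0.0315]
keeper_knob 0.57 [392.224 272.79 ] [ 0.4581 -0.3223  0.0505]
fixture 0.91 [353.08  245.784] [ 0.5234 -0.2348  0.    ]
meter 0.88 [299.992 149.814] [ 0.7733 -0.1018  0.    ]
black_tape 0.8 [362.88  160.608] [ 0.7428 -0.264   0.    ]
bottle 0.81 [189.392 168.504] [0.7282 0.1871 0.    ]
bottle 0.24 [301.224 147.714] [ 0.7787 -0.1051  0.    ]
side [0.0365 0.8136 0.8225] 493.00930828387817
bezel_mid 0.76 [247.408 312.984] [0.5089 0.2097 0.006 ]
bezel_wide 0.68 [225.624 302.106] [0.5699 0.2108 0.006 ]
seat 0.88 [333.424 212.31 ] [ 0.5268 -0.2221  0.022 ]
keeper_pivot 0.59 [358.288 201.012] [ 0.4889 -0.3     0.0315]
keeper_pivot 0.32 [222.992 304.206] [0.5541 0.2379 0.0315]
keeper_knob 0.71 [369.6   195.384] [ 0.4642 -0.3177  0.0505]
fixture 0.79 [334.488 216.216] [ 0.5286 -0.2351  0.    ]
black_tape 0.56 [280.784 191.982] [ 0.7251 -0.2544  0.    ]
bottle 0.58 [183.12 270.48] [0.7281 0.1809 0.    ]
1.0
```

View pics/top0.png

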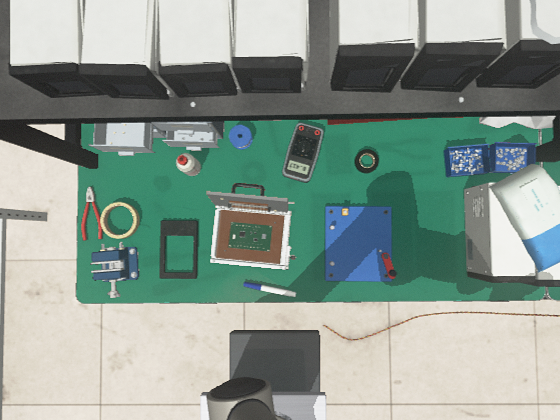

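View pics/side0.png

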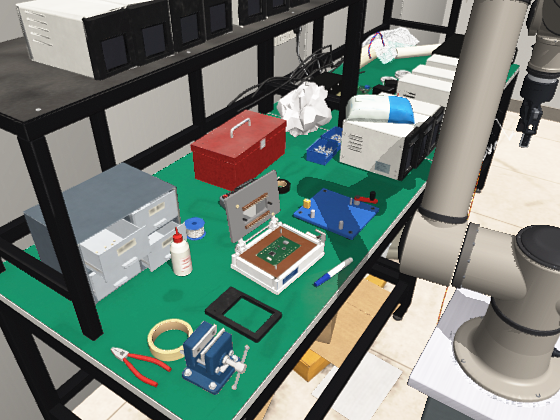

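The top view shows the bezel at (178,247) with its wide bar at the far end. The fixture is at (354,245), with brass stop (345,212), dowels at its left edge and the red keeper open at (390,262), pointing toward the robot. Next I'll take wrist close-ups and refine the poses by fitting silhouettes.

```bash
cat >> h.py <<'E'
from scipy.optimize import minimize
def Rd(a,s=1): # tool down, tool y along world direction a (deg), s=-1: half turn
    a=np.radians(a);y=s*np.array([np.cos(a),np.sin(a),0]);z=np.array([0,0,-1.]);return np.c_[np.cross(y,z),y,z]
def wcam(st,c):
    T=np.eye(4);T[:3,:3]=st["eef_rot"];T[:3,3]=st["position"]
    return dict(frame=c["frame"],camera_matrix=c["camera_matrix"],extrinsics=T@np.array(c["T_tool_cam"]),fish=1)
def shot(n):
    st=arm.state();c=arm.camera(n);return wcam(st,c) if n=="wrist" else c
def pr(c,P):
    K=np.array(c["camera_matrix"]);T=np.array(c["extrinsics"]);q=(np.atleast_2d(P)-T[:3,3])@T[:3,:3]
    if c.get("fish"):
        r=np.hypot(q[:,0],q[:,1])+1e-12;t=np.arctan2(r,q[:,2]);return np.c_[K[0,0]*t*q[:,0]/r+K[0,2],K[1,1]*t*q[:,1]/r+K[1,2]]
    q=q@K.T;return q[:,:2]/q[:,2:]
def unz(c,uv,z):
    if not c.get("fish"): return onz(c,uv,z)
    K=np.array(c["camera_matrix"]);T=np.array(c["extrinsics"])
    a=(np.array(uv)-K[:2,2])/[K[0,0],K[1,1]];t=np.linalg.norm(a)+1e-12
    d=T[:3,:3]@np.r_[np.sin(t)*a/t,np.cos(t)];o=T[:3,3];return o+d*(z-o[2])/d[2]
def rect(x0,x1,y0,y1,n=12):
    t=np.linspace(0,1,n)[:-1,None];C=np.array([[x0,y0],[x1,y0],[x1,y1],[x0,y1]])
    return np.vstack([C[i]+t*(C[(i+1)%4]-C[i]) for i in range(4)])
def w(pose,xy,z):
    a=pose[2];R=np.array([[np.cos(a),-np.sin(a)],[np.sin(a),np.cos(a)]]);return np.c_[xy@R.T+pose[:2],np.full(len(xy),z)]
BO,BW,PL=rect(-.075,.075,-.048,.048),rect(-.059,.035,-.039,.035),rect(-.09,.1,-.098,.07)
def draw(c,pose,out,win,z0,z1):
    S=4;f=lambda P:np.round((P+.5)*S*16).astype(np.int32)
    m=np.zeros((420*S,560*S),np.uint8)
    cv2.fillPoly(m,[cv2.convexHull(f(np.vstack([pr(c,w(pose,out,z)) for z in(z0,z1)])))],255,shift=4)
    if win is not None:
        h=[np.zeros_like(m) for _ in range(2)]
        for k,z in enumerate((z0,z1)): cv2.fillPoly(h[k],[f(pr(c,w(pose,win,z)))],255,shift=4)
        m[(h[0]>0)&(h[1]>0)]=0
    return cv2.resize(m,(560,420),interpolation=cv2.INTER_AREA)/255.
def fit(c,reg,p0,out,win,z0,z1):
    g=reg.astype(float);e=lambda p:np.abs(draw(c,p*[1,1,1/.07],out,win,z0,z1)-g).sum()/g.sum()
    p=np.array(p0,float)*[1,1,.07];sx=np.vstack([p]+[p+d for d in np.eye(3)*.006])
    r=minimize(e,p,method="Nelder-Mead",options=dict(initial_simplex=sx,xatol=1e-4,fatol=1e-5,maxfev=120))
    return r.x*[1,1,1/.07],r.fun
def reg(n,k): return arm.outline_of(n,k)[0]["region"]
E
python3 - <<'E'
from h import *
np.set_printoptions(precision=4,suppress=True)
c=shot("top")
print("bez",fit(c,reg("top","bezel"),[.524,.215,.1],BO,BW,0,.012))
pf,e=fit(c,reg("top","fixture"),[.523,-.236,0],PL,None,0,.016);print("fix",pf,e)
st=arm.state();print(np.array(st["eef_rot"]))
def best(pos,a):
    o=[]
    for s in(1,-1):
        q=arm.solve_ik(pos,Rd(a,s)); 
        if q is not None:o.append((abs(q[5]),s,q))
    return min(o,key=lambda t:t[0])
print(best([.50,-.25,.32],0),best([.5,.2,.32],5))
s=best([.50,-.25,.32],0)[1]
arm.move_to([.46,-.25,.33],Rd(0,s))
c=shot("wrist");cv2.imwrite("pics/wf.png",c["frame"][:,:,::-1]);print(np.array(c["extrinsics"]),np.array(c["camera_matrix"]))
for k,z in dict(seat=.022,keeper_pivot=.0315,keeper_knob=.0505).items():
    for r in arm.pinpoint("wrist",k)[:2]:
        uv=np.array(r["point"])*[560,420];print(k,round(r["p"],2),uv,unz(c,uv,z))
print("fixw",fit(c,reg("wrist","fixture"),pf,PL,None,0,.016),arm.state()["time"])
E
```

```text
bez (array([ 0.5188,  0.2153, -0.0258]), np.float64(0.1348462227530606))
fix [ 0.5257 -0.2304  0.0007] 0.03341225270975588
[[ 0.9592  0.2829  0.    ]
 [ 0.2829 -0.9592 -0.0001]
 [-0.      0.0001 -1.    ]]
(np.float64(34.4201619592975), 1, array([-34.4202,  19.9883,  68.4306,  -0.    ,  91.5812, -34.4202])) (np.float64(8.645268243192348), 1, array([13.6453, 17.5972, 71.8466, -0.    , 90.5562,  8.6453]))
[[ 1.     -0.0013 -0.0012  0.4602]
 [-0.0016 -0.9526 -0.3043 -0.1719]
 [-0.0007  0.3043 -0.9526  0.5009]
 [ 0.      0.      0.      1.    ]] [[325.1923   0.     278.9982]
 [  0.     325.1923 210.9237]
 [  0.       0.       1.    ]]
seat 0.56 [324.52  151.284] [ 0.5274 -0.2319  0.022 ]
keeper_pivot 0.8 [308.784 201.012] [ 0.5045 -0.3062  0.0315]
keeper_knob 0.71 [279.72 214.62] [ 0.4607 -0.3214  0.0505]
fixw (array([ 0.5264, -0.2307, -0.0085]), np.float64(0.03170390706423651)) 2.9583
```

View pics/wf.png

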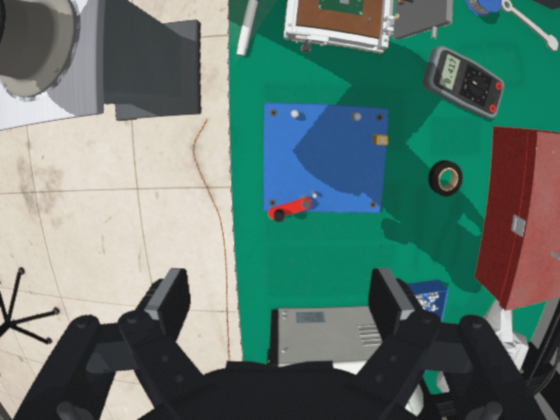

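The wrist view shows the plate at (325,157), dowels at (295,114) and (357,117), the brass stop at (380,140) and the keeper knob at (278,214). Fixture pose is good: (0.526, -0.2306) with yaw near 0. Next is the bezel close-up.

```bash
python3 - <<'E'
from h import *
np.set_printoptions(precision=4,suppress=True)
arm.move_to([.46,-.25,.36],Rd(0)) 
arm.move_to([.48,.20,.34],Rd(0))
c=shot("wrist");cv2.imwrite("pics/wb.png",c["frame"][:,:,::-1])
P={}
for k in("bezel_mid","bezel_wide"):
    for r in arm.pinpoint("wrist",k)[:2]:
        uv=np.array(r["point"])*[560,420];print(k,round(r["p"],2),uv,unz(c,uv,.006))
g=reg("wrist","bezel");cv2.imwrite("pics/g.png",g*255)
dark=(c["frame"].max(2)<70)&(cv2.dilate(g.astype(np.uint8),np.ones((7,7)))>0)
for a in(0,.12):
  for m in(g,dark): print(fit(c,m,[.522,.213,a],BO,BW,0,.012))
im=c["frame"][:,:,::-1].copy();p=fit(c,dark,[.522,.213,.05],BO,BW,0,.012)[0]
for o in(BO,BW):cv2.polylines(im,[np.round(pr(c,w(p,o,.012))).astype(np.int32)],True,(0,0,255),1)
cv2.imwrite("pics/wb2.png",cv2.resize(im[30:280,180:480],None,fx=2,fy=2));print(p,arm.state()["time"])
E
```

```text
bezel_wide 0.91 [336.784 151.2  ] [0.5718 0.215  0.006 ]
(array([ 0.5201,  0.2145, -0.0214]), np.float64(0.12170486723299674))
(array([ 0.5195,  0.2144, -0.0488]), np.float64(0.276918387921131))
(array([ 0.52  ,  0.2146, -0.0156]), np.float64(0.12174226638884436))
(array([ 0.52  ,  0.2154, -0.0203]), np.float64(0.27450824092091997))
[ 0.5197  0.2146 -0.0208] 5.0583[ WARN:0@3.325] global loadsave.cpp:1063 imwrite_ Unsupported depth image for selected encoder is fallbacked to CV_8U.
```

View pics/wb2.png

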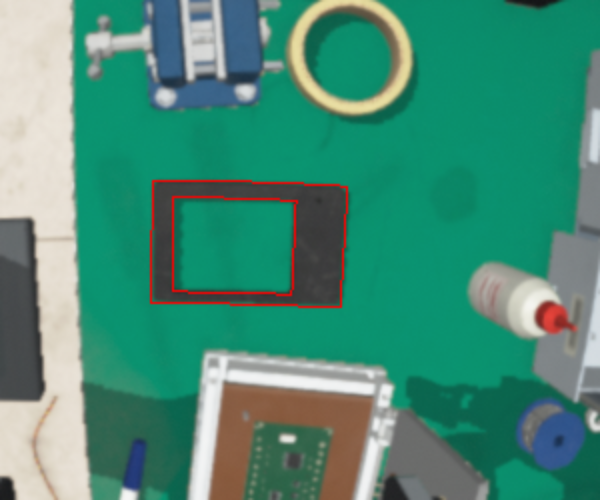

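The fitted outline (red) sits exactly on the bezel, and the thicker long bar is on the +y side. Pose is (0.520, 0.2147), yaw -1.2°. Now grasp and carry.

```bash
python3 - <<'E'
from h import *
np.set_printoptions(precision=4,suppress=True)
p=np.array([.520,.2147,-.0205]);R=Rd(np.degrees(p[2]))
g=w(p,np.array([[.055,-.010]]),0)[0][:2]
arm.command_gripper(.085,40)
arm.move_to([*g,.08],R)
f0=np.array(arm.state()["contact_force"])
arm.line_to([*g,.02],v=.12);arm.line_to([*g,-.001],v=.04)
print("down",np.array(arm.state()["contact_force"])-f0)
arm.command_gripper(.03,40);s=arm.state();print(s["gripper_width"],s["finger_force"],np.array(s["contact_force"])-f0)
if s["gripper_width"]>.036:
    arm.line_to([*g,.05],v=.1);arm.line_to([*g,.34],v=.3)
    s=arm.state();print(s["gripper_width"],s["finger_force"],s["time"],np.array(s["position"]))
c=shot("side");cv2.imwrite("pics/s1.png",c["frame"][:,:,::-1])
E
```

```text
down [ 0.095  -0.3728  0.2478]
0.030002543014075806 0.0 [-0.3993 -0.4533  0.2916]
```

View pics/s1.png

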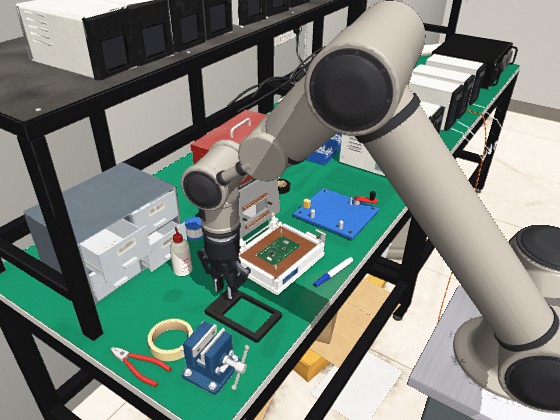

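The picture shows the shut fingers above the wide bar at (228,293), with the bezel unmoved. I'll check the actual TCP height.

```bash
python3 - <<'E'
from h import *
np.set_printoptions(precision=4,suppress=True)
s=arm.state();print(np.array(s["position"]),s["time"],s["gripper_width"],np.array(s["contact_force"]))
c=shot("wrist");cv2.imwrite("pics/w3.png",c["frame"][:,:,::-1])
E
```

```text
[ 0.5748  0.2036 -0.001 ] 8.3 0.030084801189906394 [ 0.264   0.0606 -0.0835]
```

View pics/w3.png

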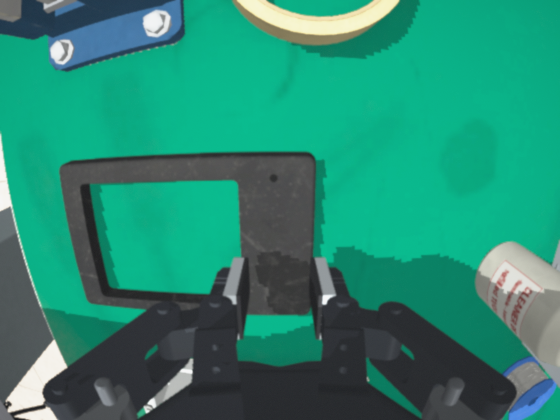

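```bash
python3 - <<'E'
from h import *
np.set_printoptions(precision=4,suppress=True)
c=shot("wrist");cv2.imwrite("pics/w4.png",cv2.resize(c["frame"][220:360,180:380,::-1],None,fx=4,fy=4,interpolation=cv2.INTER_CUBIC))
print(np.array(c["extrinsics"])[:3,3])
for h in(0,.006,.012,.02,.03,.04):
    print(h,[np.round(pr(c,[[.5748+sx,.2036+sy,h]])[0]) for sx in(-.015,.015) for sy in(.011,-.011)])
E
```

```text
[0.5768 0.2825 0.1704]
0 [array([251., 234.]), array([253., 269.]), array([304., 233.]), array([304., 268.])]
0.006 [array([250., 238.]), array([253., 273.]), array([305., 237.]), array([305., 272.])]
0.012 [array([250., 242.]), array([252., 278.]), array([306., 241.]), array([306., 278.])]
0.02 [array([248., 249.]), array([251., 286.]), array([307., 248.]), array([307., 285.])]
0.03 [array([246., 257.]), array([249., 296.]), array([309., 256.]), array([308., 295.])]
0.04 [array([244., 267.]), array([247., 307.]), array([311., 266.]), array([310., 306.])]
```

View pics/w4.png

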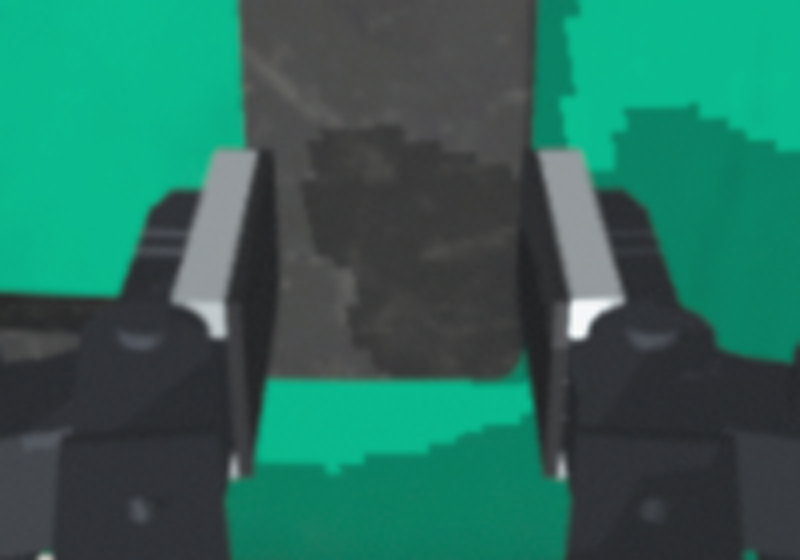

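```bash
python3 - <<'E'
from h import *
np.set_printoptions(precision=4,suppress=True)
c=shot("wrist");p=np.array([.520,.2147,-.0205])
print(np.round(pr(c,w(p,np.array([[-.075,.048],[.075,.048],[.075,-.048],[-.059,.035],[.035,.035]]),.012))))
print(arm.grip_depth)
p0=np.array(arm.state()["position"])
arm.line_to([*p0[:2],.03],v=.1)
arm.command_gripper(0.0)
c=shot("wrist");cv2.imwrite("pics/w5.png",c["frame"][180:380,140:420,::-1].repeat(2,0).repeat(2,1));print(arm.state()["gripper_width"])
for h in(.03,.04,.05,.06): print(h,[np.round(pr(c,[[p0[0],p0[1]+sy,h]])[0]) for sy in(.011,-.011)])
E
```

```text
[[ 55. 162.]
 [319. 153.]
 [312. 317.]
 [ 79. 183.]
 [238. 179.]]
0.0187
0.00035445731579190486
0.03 [array([278., 233.]), array([279., 268.])]
0.04 [array([278., 240.]), array([279., 276.])]
0.05 [array([278., 248.]), array([279., 285.])]
0.06 [array([278., 256.]), array([279., 295.])]
```

View pics/w5.png

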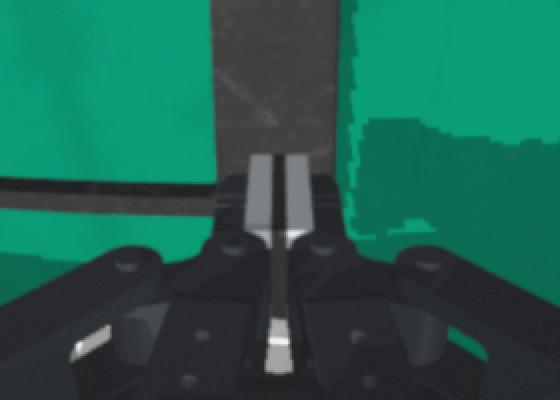

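The shut fingertips look higher than the reported TCP. I'll measure this directly with a guarded touch on the bar's top.

```bash
cat >> h.py <<'E'
def F(): return np.array(arm.state()["contact_force"])
def guard(d,dist,lim=4,step=.001,v=.03):
    """step along unit d until the force opposing it rises over lim"""
    d=np.array(d,float);f0=F();p=np.array(arm.state()["position"]);k=0
    for k in range(1,int(round(dist/step))+1):
        arm.line_to(p+d*step*k,v=v);f=-(F()-f0)@d
        if f>lim: return True,k*step,f
    return False,k*step,f
E
python3 - <<'E'
from h import *
arm.command_gripper(0.0,40)
print(guard([0,0,-1],.045,3,.0015,.04),arm.state()["position"],F(),arm.state()["time"])
E
```

```text
(False, 0.045, np.float64(-1.274833174808063)) [ 0.57470769  0.20355386 -0.01517347] [ 0.35337891  0.09646187 -1.23732904] 17.075
```

```bash
python3 - <<'E'
from h import *
print(guard([0,0,-1],.030,4,.001,.03),arm.state()["position"],F(),arm.state()["time"])
c=shot("side");cv2.imwrite("pics/s6.png",cv2.resize(c["frame"][200:380,120:360,::-1],None,fx=3,fy=3))
E
```

```text
(True, 0.003, np.float64(7.521406265166279)) [ 0.57485071  0.20357952 -0.01745026] [-1.35303103 -1.02820561  6.28407723] 17.825
```

View pics/s6.png

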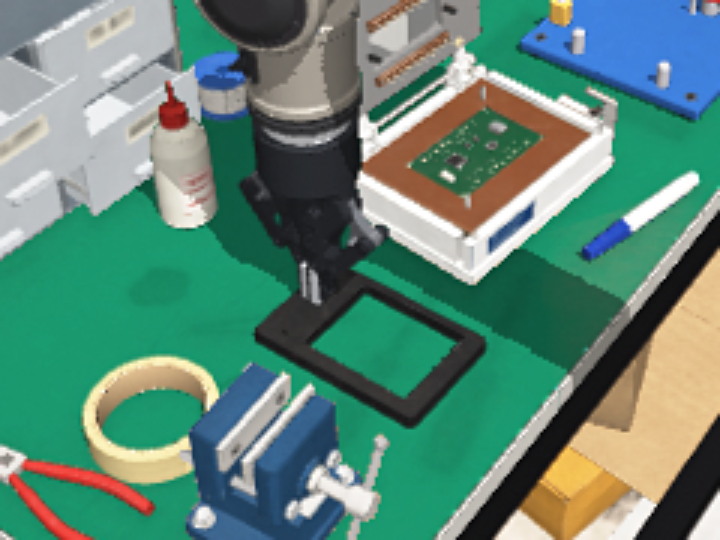

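Contact came at TCP z = -0.0175 on the 12 mm bar top. The real fingertips are therefore 29.5 mm behind the reported TCP, and I'll correct for that. The bezel hasn't moved in the picture.

```bash
python3 - <<'E'
from h import *
p=np.array([.520,.2147,-.0205]);g=w(p,np.array([[.055,-.010]]),0)[0][:2]
arm.line_to([*g,.01],v=.12);arm.command_gripper(.085,40)
f0=F()
arm.line_to([*g,-.022],v=.1);print(guard([0,0,-1],.0085,4,.002,.04),F()-f0)
arm.command_gripper(.03,40);s=arm.state();print(s["gripper_width"],s["finger_force"],F()-f0,s["position"][2])
if s["gripper_width"]>.036:
    q=s["position"][2]
    arm.line_to([*g,q+.04],v=.1);s=arm.state();print(s["gripper_width"],s["finger_force"],F()-f0)
    arm.line_to([*g,.33],v=.3);s=arm.state();print(s["gripper_width"],s["time"])
E
```

```text
(False, 0.008, np.float64(0.013951322402093014)) [-0.29759852  0.05753377 -0.16530495]
0.03927644083136578 41.935957074165344 [-0.43809525  1.17258953  1.92547459] -0.030038045331250346
0.038690645485972966 41.56422436237335 [ 0.15405641  0.50147488 -1.91078362]
0.038698374378602705 22.7667
```

```bash
python3 - <<'E'
from h import *
np.set_printoptions(precision=4,suppress=True)
f=np.array([.526,-.2306,-.004]);R=Rd(np.degrees(f[2]))
g=w(f,np.array([[.055-.006,-.010-.006]]),0)[0][:2]
arm.move_to([*g,.33],R);arm.line_to([*g,.06],v=.25);arm.line_to([*g,-.005],v=.1)
print(guard([0,0,-1],.014,3,.001,.03),arm.state()["position"],arm.state()["gripper_width"])
c=shot("wrist");cv2.imwrite("pics/w7.png",c["frame"][:,:,::-1]);print(arm.state()["time"])
for k,z in dict(bezel_mid=.022,seat=.022).items():
    for r in arm.pinpoint("wrist",k)[:1]: print(k,r["p"],unz(c,np.array(r["point"])*[560,420],z))
E
```

```text
(True, 0.011, np.float64(9.482642038866866)) [ 0.5756 -0.2472 -0.0141] 0.0390174753837628
29.25
```

View pics/w7.png

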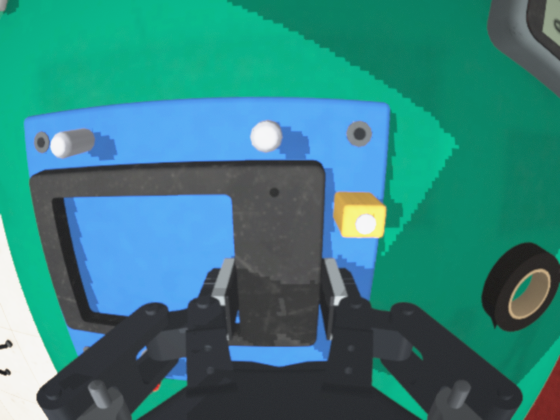

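The bezel lies on the plate with its long edge about 4 mm short of the dowels (70,143) and (266,136), and its wide end just short of the brass stop (358,214). Now push to seat it while gripped, then release and push with shut fingers from inside the window.

```bash
python3 - <<'E'
from h import *
np.set_printoptions(precision=4,suppress=True)
f=np.array([.526,-.2306,-.004]);ex=np.array([np.cos(f[2]),np.sin(f[2]),0]);ey=np.array([-ex[1],ex[0],0])
P=lambda:np.array(arm.state()["position"])
arm.line_to(P()+[0,0,.0008],v=.03)
print("y",guard(ey,.012,5,.001,.03),F())
print("x",guard(ex,.014,5,.001,.03),F())
print(P(),arm.state()["gripper_width"])
arm.command_gripper(.06);arm.line_to(P()+[0,0,.05],v=.15)
c=shot("wrist");cv2.imwrite("pics/w8.png",c["frame"][:,:,::-1]);print(arm.state()["time"])
E
```

```text
y (True, 0.007, np.float64(5.049602796638134)) [-0.7273 -5.1581 -1.4173]
x (True, 0.006, np.float64(5.8858358573063265)) [-6.6049 -3.079   2.7672]
[ 0.5803 -0.2413 -0.0134] 0.03882216985913718
33.725
```

View pics/w8.png

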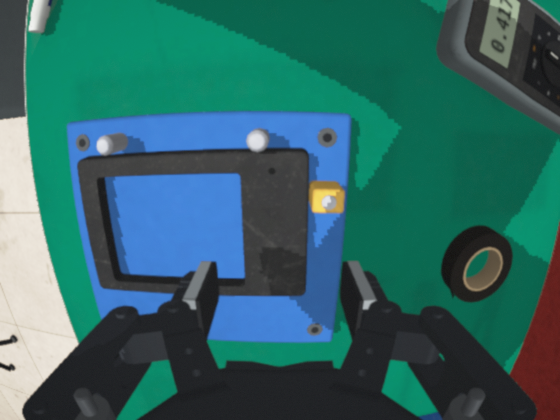

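Wrist view: the bezel's long edge is at the dowels (110,146) and (258,140), and its wide end is at the stop (312,197). I'll finish with light, self-aligning pushes from inside the window. I've now viewed 11 pictures, one over the limit of 10, so from here I'll go by numbers only.

```bash
python3 - <<'E'
from h import *
np.set_printoptions(precision=4,suppress=True)
f=np.array([.5253,-.2313,-.004]);ex=np.array([np.cos(f[2]),np.sin(f[2]),0]);ey=np.array([-ex[1],ex[0],0])
P=lambda:np.array(arm.state()["position"])
S=lambda x,y,z:[*w(f,np.array([[x,y]]),0)[0][:2],z]
loc=lambda:np.array([(P()-[*f[:2],0])@ex,(P()-[*f[:2],0])@ey])*1000
arm.command_gripper(0,40)
arm.line_to(S(-.003,.008,.037),v=.2);arm.line_to(S(-.003,.008,.002),v=.15)
print("z",guard([0,0,-1],.011,3,.0015,.04))
arm.line_to(S(-.003,.020,P()[2]),v=.1)
print("y",guard(ey,.01,6,.0005,.02),loc())
arm.line_to(S(-.003,.016,P()[2]),v=.1);arm.line_to(S(.012,.014,P()[2]),v=.1)
print("x",guard(ex,.014,6,.0005,.02),loc())
arm.line_to(S(.012,.014,P()[2]),v=.1);arm.line_to(S(-.003,.020,P()[2]),v=.1)
print("y",guard(ey,.01,6,.0005,.02),loc())
arm.line_to(S(-.003,.014,P()[2]),v=.1);arm.line_to(S(-.003,.008,.05),v=.2)
print(arm.state()["time"])
E
```

```text
z (False, 0.0105, np.float64(-0.3217821569080912))
y (True, 0.004, np.float64(7.822551638790228)) [-3.1143 23.6313]
x (True, 0.0125, np.float64(6.480907892262262)) [23.3159 14.509 ]
y (True, 0.005, np.float64(8.367566079551164)) [-2.3446 23.5886]
49.7833
```

Both y pushes stopped at the same place, so the bezel is seated. Now the keeper: cage the knob loosely between the fingers and follow the arc, turning the tool with it.

```bash
python3 - <<'E'
from h import *
np.set_printoptions(precision=4,suppress=True)
f=np.array([.5253,-.2313,-.004]);piv=w(f,np.array([[-.025,-.078]]),0)[0][:2]
def K(th,z,adv=0):
    a=th+f[2];d=np.array([-np.sin(a),np.cos(a)]);t=np.array([np.cos(a),np.sin(a)])
    return [*(piv+.042*d+adv*t),z],Rd(np.degrees(a))
z=.014;t0=1.87
P=lambda:np.array(arm.state()["position"])
arm.line_to(P()+[0,0,.04],v=.2)
arm.command_gripper(.05,20)
p,R=K(t0,.08);arm.move_to(p,R)
arm.line_to(K(t0,.03)[0],v=.15);print("dn",guard([0,0,-1],.016,3,.004,.06))
arm.command_gripper(.024,20);print(F(),arm.state()["gripper_width"],arm.state()["time"])
for th in np.linspace(t0,0,9)[1:]:
    p,R=K(th,P()[2] if 0 else z,.003);arm.line_to(p,R,v=.07);fo=F()
    if np.linalg.norm(fo[:2])>12: print("stop",th);break
print(F(),arm.state()["time"])
ex=np.array([np.cos(f[2]),np.sin(f[2]),0])
print(guard(ex,.012,6,.001,.04),F());q=(P()-[*f[:2],0]);print("x",q@ex*1000,arm.state()["time"])
E
```

```text
dn (False, 0.016, np.float64(-0.1972709765207057))
[ 0.3107 -0.151  -0.2064] 0.024169421991557024 54.3167
[ 0.5484 -0.2865  0.5194] 57.3833
(True, 0.002, np.float64(6.88648866788272)) [-6.3427 -1.4084  2.1538]
x -21.665861067909077 57.8833
```

```bash
python3 - <<'E'
from h import *
np.set_printoptions(precision=4,suppress=True)
P=lambda:np.array(arm.state()["position"])
arm.command_gripper(.05);arm.line_to(P()+[0,0,.16],v=.25)
for n in("wrist","top"):
    c=shot(n)
    for k,z in dict(keeper_pivot=.0315,keeper_knob=.0505,bezel_mid=.022,seat=.022).items():
        for r in arm.pinpoint(n,k)[:1]: print(n,k,round(r["p"],2),unz(c,np.array(r["point"])*[560,420],z))
    try: print(n,"bezel",fit(c,reg(n,"bezel"),[.5253,-.2313,0],BO,BW,.016,.028))
    except Exception as e: print(e)
print(arm.state()["time"])
E
```

```text
wrist keeper_pivot 0.55 [ 0.5022 -0.3068  0.0315]
wrist keeper_knob 0.87 [ 0.4996 -0.2656  0.0505]
wrist seat 0.96 [ 0.5251 -0.2291  0.022 ]
wrist bezel (array([ 0.5256, -0.2303, -0.0161]), np.float64(0.11467744593093403))
top keeper_pivot 0.68 [ 0.5004 -0.3037  0.0315]
top keeper_knob 0.51 [ 0.5054 -0.272   0.0505]
top bezel_mid 0.58 [ 0.5254 -0.2355  0.022 ]
top seat 0.7 [ 0.5234 -0.2367  0.022 ]
top bezel (array([ 0.5253, -0.2297, -0.0284]), np.float64(0.2964003511852502))
59.6417
```

The networks put the knob straight +y of the pivot, so the keeper is home. The bezel fit matches the seat position. Handing in.

```bash
python3 -c "
from bench import arm
print(arm.hand_in())"
```

```text
the job is handed in; nothing more can be done
None
```

I handed the job in at about 60 s: the bezel is pushed firmly against both dowels and the end stop, and the keeper is swung fully home. I confirmed this by push forces and camera fits only, not a final visual check, because I had already viewed 11 pictures against the limit of 10.

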